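Angle a timber past the bench dog into its bay

TASK

Push the long timber into the bay at the back of the bench, so that it lies flat along the back rail between the two end blocks, behind the round steel post. It only fits in at an angle: bring its left end in behind the post first, then swing the right end in. Only push it with the fingertips along the bench - never lift it or take it between the fingers - and do not disturb the other things lying about.

Things in the scene. Friction and masses are not known exactly. Their poses are not given: they have to be found in the camera images.
- timber: loose planed timber, plain pale wood, 345 mm long (its y), 52 mm wide (its x), 42 mm high, about 0.25 to 0.5 kg; origin at the centre of its underside. Starts in front of the bay, roughly parallel to it, with its left end to the right of the post; slides on the bench with friction
- timber_left (a point): centre of the timber's left end face (its +y end), 21 mm above its underside
- timber_right (a point): centre of the timber's right end face (its -y end), 21 mm above its underside
- bay: fixed wooden bay, open towards the robot: a back rail 445 mm long (along y), 26 mm thick, 45 mm high, with two end blocks 30 mm wide and 40 mm high standing 65 mm out from the rail towards the robot, their inner faces at y = +-192.5 mm (385 mm apart). Origin on the bench at the middle of the rail's front face; x points away from the robot into the rail, y along the rail to the left. No floor: the timber slides on the bench
- dog: fixed round steel post, 24 mm diameter, 55 mm high, with a foot flange 34 mm wide and 4 mm high, standing in front of the left part of the bay; its centre is about 117 mm from the rail's front face and 45 to 70 mm to the right of the left end block's inner face. Origin at the centre of its foot, axes parallel to the bay's
- short_bar: loose square wooden bar, 31x165x31 mm, lying left of the work; bystander, origin at the centre of its underside
- cube: loose wooden cube, 42 mm, near the robot on the left; bystander, origin at the centre of its underside
- tin: loose round lidded tin, 69 mm across, 59 mm high, right of the bay; bystander, origin at the centre of its underside
- plane: loose wooden hand plane, 52x150x80 mm, at the right; bystander, origin at the centre of its underside
- stick: loose short stick, 22x110x20 mm, just left of the timber's left end, nearer the robot than the post; bystander, origin at the centre of its underside
- mallet: loose hammer, 99x270x25 mm, lying at the left; bystander, origin at the centre of its underside
There are look-alikes about, which are no part of the job. What is shaped like the dog but green is not meant.

How it is judged:
By the outcome, as a careful person would: the job done as asked, in the order asked, and still so for the second after the job is handed in, with the robot touching nothing.
It also fails if it takes over 70 s, if anything falls off the work surface, if the arm or the gripper's body presses on something with over 40 N, if the wrist force passes 120 N, or if a joint passes its speed limit or range.

ROBOT

A 6-joint arm with a two-finger parallel gripper is mounted at the origin on the work surface; the furniture and walls round the work are solid. World frame = base frame: x ahead of the robot, y to its left, z up, the work surface at z = 0. Lengths are in m, angles in rad, forces in N, time in s.
With the tool pointing down it reaches from about 0.35 to 0.775 m from the base axis. Payload 7.3 kg.
Tool frame: the origin (TCP) lies midway between the tips of the shut fingers; the grasp point (between the pads) lies 19 mm behind it; z points along the fingers, y is the line along which they close (so a half turn about z gives the same grasp; the last joint's range is limited). The gripper opens to 92 mm and grips with 3 to 60 N. Pads are 19 mm wide; open, the fingers measure 130 mm over their backs; the gripper's body (75 mm by 190 mm) begins 47 mm behind the grasp point.
Start: joints at [1.156, 0.342, 1.524, -0, 1.275, -0.146], TCP at [0.139, 0.506, 0.227] pointing down, gripper open.
Joint ranges: [-2.53, 2.53], [-0.77, 2.02], [0.04, 2.7], [-1, 4.14], [0.28, 2.66], [-3.11, 3.11]. Speed limits (rad/s): [2.57, 2.57, 3.14, 3.14, 3.14, 3.14].

INTERFACE

Orientations are given as a unit quaternion [x, y, z, w].
In Python, from rig import ctrl, cams gives the robot as it stands. The module is installed in compiled form; this text tells all that it offers.
- The arm moves only by the tool play_rows, never from a script. Its arguments are lists of equal length, an entry for each row: "slide": the shift along the tool's x, y, z in m, a list of three; "dr": the turn, a rotation vector about the tool's x, y, z in degrees, a list of three; "jaw": the closure, from 0 (fully open) to 1 (shut). A call has 1 to 20 rows; each row shifts and turns the commanded pose from where the row before left it, along the tool's axes as they then stand; what a row does not reach is not made up. A row lasts 1/8 s, in which the tool goes at most 62.5 mm and 10.7 degrees, less where a joint would pass 70% of its speed; a pose out of reach is approached as far as the arm can. A call is refused whole if a number of a shift passes 0.0625 or a number of a turn 10.7, either way. A call with a gripper value outside its range is refused whole. The fingers move at their own pace and stop on an object; "force" is the grip in N (left out, the last holds). Time passes only in rows, so rows that do not move let the fingers close. It gives the time, the measured TCP pose, the force, the opening and the grip force at its end, in the units of the state.
- ctrl.get_obs(): the state, without advancing time (a new reading comes with each control period).
- cams.grab_frame(name): name is "scene" or "top"; returns a dict with "img" (400x640x3 uint8, red, green, blue), "range_z" (400x640 float32, m along the optical axis (not along the pixel's ray), 0 where there is no reading), "intrinsics" (3x3 intrinsics, pixels), "R" (3x3) and "t" (3): a world point X has camera coordinates R X + t. Camera axes: x right, y down, z forward; pixel columns grow to the right and rows downward; lengths in m; the calibration is good to about 2 mm. A picture is of the moment at which its call begins.
- ctrl.sign_off(): hands the job in; it is judged then, once.
Trained networks look in the newest picture that a camera, given by its name, has taken for a name from the list of things; names that differ only in an ending like _2 or _b are one class to them, and where a whole thing is asked for, a point or a joint stands for the part that bears it (a point fixed in the world has none). Each returns a list of dicts, best first, with "confidence" (0 to 1); they miss things now and then, are a little off and sometimes report something else, mostly with a low value. They report only what shows in the picture. A call takes as long as a camera call. They do not tell look-alikes from the thing itself.
- cams.masks_of(camera, query): "pixels" (400x640 bool, what is visible of it) and "point" ([row, column] in pixels, amid what is visible of it).
The state is a dict: "clock": time; "joint_pos": joint angles; "joint_vel": joint speeds; "tau": joint torques, N m; "ee_pos": TCP position; "tool_rot": TCP orientation; "contact_force": force on the tool from outside, world axes, zero at the start; "moment": the same for the moment, N m; "finger_gap": finger opening in m; "grip_force": force on a finger pad.
Only numpy, scipy, OpenCV 4.12 (cv2) and the standard library are available. Lean on these libraries where they do the work, as an engineer would, in place of code of your own. Each camera call takes 0.05 s, during which the arm holds its last target. There are 200 camera calls.

## Working session

There is one attempt and no reset: what is moved stays moved. The work goes in short steps, Python scripts to look and compute and a tool call to move; the robot and the scene stay as the last step left them, time stands still between calls to the robot, and variables do not carry over. Pictures are saved under pics/ and viewed, at most 10 in all, crops included, and the job is handed in when it is done.

Besides the shell and the picture viewer there is one more tool, called after "Call:" as name(argument=value, ...), one argument or row to a line, values as JSON. play_rows: Moves the arm, as the interface text tells. Its arguments: {"type":"object","properties":{"slide":{"type":"array"},"dr":{"type":"array"},"jaw":{"type":"array"},"force":{"type":"number"}},"required":["slide","dr","jaw"]}

```bash
mkdir -p pics; cat > h.py <<'E'
import numpy as np, cv2
from rig import ctrl, cams
def pts(f,mask=None):
    z=f["range_z"]; K=np.array(f["intrinsics"]); v,u=np.nonzero((z>0) if mask is None else (mask&(z>0)))
    d=z[v,u]; P=np.stack([(u-K[0,2])/K[0,0]*d,(v-K[1,2])/K[1,1]*d,d],1)
    return (P-np.array(f["t"]))@np.array(f["R"]), v,u
def rect(P,zlo,zhi):
    Q=P[(P[:,2]>zlo)&(P[:,2]<zhi)][:,:2].astype(np.float32)
    (c,s,a)=cv2.minAreaRect(Q*1000); return np.round(c,1),np.round(s,1),round(a,2),len(Q)
def save(f,n): cv2.imwrite("pics/"+n,f["img"][:,:,::-1])
E
python3 - <<'E'
from h import *
o=ctrl.get_obs(); print({k:np.round(v,3) for k,v in o.items()})
for c in ["top","scene"]:
    f=cams.grab_frame(c); save(f,c+"0.png"); print(c,np.round(-np.array(f["R"]).T@f["t"],3))
    for q in ["timber","bay","dog","short_bar","cube","tin","plane","stick","mallet"]:
        for m in cams.masks_of(c,q)[:3]:
            P,v,u=pts(f,m["pixels"]); 
            if len(P)<10: continue
            h=np.percentile(P[:,2],95)
            print(q,round(m["confidence"],2),m["point"],"ztop",round(h,3),rect(P,h-.012,h+.006))
E
```

```text
{'clock': np.float64(0.0), 'joint_pos': array([ 1.156,  0.343,  1.525, -0.   ,  1.275, -0.146]), 'joint_vel': array([ 0.001,  0.001,  0.001,  0.001,  0.002, -0.   ]), 'tau': array([  0.   , -43.124, -24.422,   0.072,   0.056,  -0.   ]), 'ee_pos': array([0.139, 0.506, 0.226]), 'tool_rot': array([ 0.134,  0.991, -0.001, -0.   ]), 'contact_force': array([-0.155,  0.58 ,  0.   ]), 'moment': array([ 0.007, -0.007, -0.008]), 'grip_force': np.float64(0.0), 'finger_gap': np.float64(0.092)}
top [0.352 0.037 1.839]
timber 0.87 [202.2, 362.9] ztop 0.05 (array([ 490. , -148.6]), array([343.2,  52.6]), 87.1, 879)
bay 0.8 [157.7, 325.7] ztop 0.052 (array([640.4,   1.2]), array([ 90., 442.]), 1.02, 703)
bay 0.6 [148.7, 402.4] ztop 0.067 (array([ 723.5, -320.4]), array([64.6, 65.5]), 49.0, 188)
dog 0.5 [172.5, 246.2] ztop 0.059 (array([597.4, 330.1]), array([17. , 15.8]), 89.61, 21)
dog 0.44 [189.0, 286.4] ztop 0.059 (array([540.9, 132.7]), array([21.1, 17.3]), 46.22, 23)
short_bar 0.92 [201.4, 245.1] ztop 0.038 (array([498.5, 328.9]), array([ 30.5, 163.6]), 27.7, 246)
cube 0.61 [237.9, 267.7] ztop 
[... 909 characters left out ...]
([ 31.4, 166.4]), 28.07, 444)
cube 0.64 [257.5, 341.8] ztop 0.044 (array([347.6, 231.7]), array([42. , 43.9]), 14.51, 145)
tin 0.52 [162.8, 320.0] ztop 0.058 (array([ 718. , -317.9]), array([68.1, 69.1]), 56.33, 115)
plane 0.73 [157.3, 356.4] ztop 0.042 (array([ 575.2, -424.5]), array([47.1, 52.5]), 86.74, 63)
plane 0.67 [193.9, 349.0] ztop 0.043 (array([ 487.5, -145.2]), array([348.4,  55.7]), 86.74, 723)
stick 0.52 [239.0, 328.9] ztop 0.021 (array([438.8, 151.4]), array([ 21.9, 110.5]), 17.61, 158)
mallet 0.93 [371.1, 266.8] ztop 0.024 (array([415.2, 560.8]), array([ 99.2, 263.7]), 28.14, 1271)
mallet 0.59 [160.5, 317.1] ztop 0.058 (array([ 717.1, -315.8]), array([71.3, 61.9]), 87.61, 114)
```

View pics/top0.png

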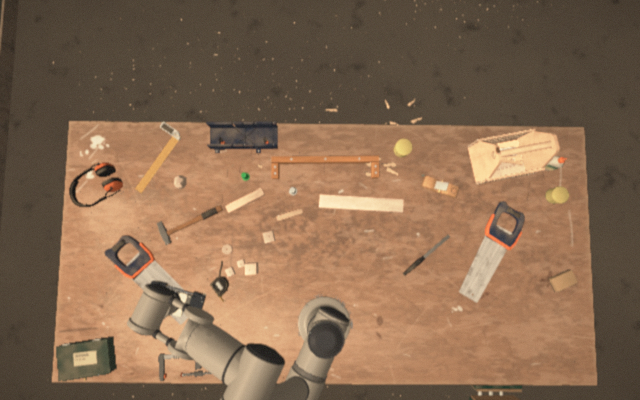

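View pics/scene0.png

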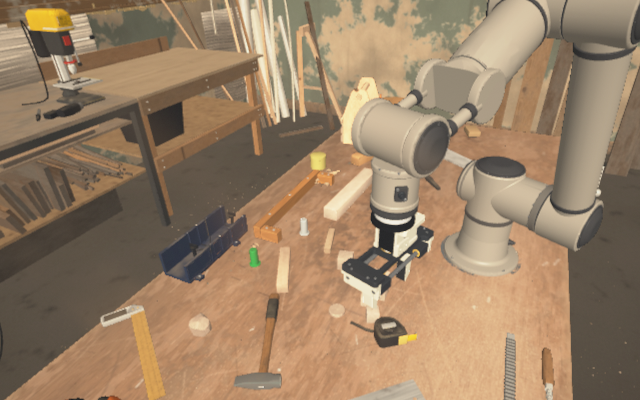

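The pictures agree with the network: the bay is at about (165,325) in the top view and the steel post at (189,292). The green look-alike is at (175,245), the timber at (203,361) and the stick at (214,289). 

Plan: push the left part of the timber forward to about 15°, drive it along its length behind the post, then swing the right end in.

Call:
play_rows(
  slide=[
    [-0.0345, -0.034, 0.007],
    [-0.0345, -0.034, 0.007],
    [-0.0345, -0.034, 0.007],
    [-0.0345, -0.034, 0.007],
    [-0.0345, -0.034, 0.007],
    [-0.0345, -0.034, 0.007],
    [-0.0345, -0.034, 0.007],
    [-0.0345, -0.034, 0.007],
    [-0.0345, -0.034, 0.007],
    [-0.0345, -0.034, 0.007],
    [-0.0345, -0.034, 0.007],
    [-0.0345, -0.034, 0.007],
    [0, 0, 0],
    [0, 0, 0],
  ],
  dr=[
    [0, 0, 0],
    [0, 0, 0],
    [0, 0, 0],
    [0, 0, 0],
    [0, 0, 0],
    [0, 0, 0],
    [0, 0, 0],
    [0, 0, 0],
    [0, 0, 0],
    [0, 0, 0],
    [0, 0, 0],
    [0, 0, 0],
    [0, 0, 0],
    [0, 0, 0],
  ],
  jaw=[1, 1, 1, 1, 1, 1, 1, 1, 1, 1, 1, 1, 1, 1],
  force=20,
)

```text
clock: 2.75
ee_pos: [0.4296, 0.0032, 0.1426]
tool_rot: [0.134, 0.991, 0.0, -0.0]
contact_force: [-0.1, -0.2, 0.3]
finger_gap: 0.0007
grip_force: 0.0
```

Call:
play_rows(
  slide=[
    [0, 0, 0.05],
    [0, 0, 0.05],
    [0, 0, 0.026],
    [-0.0096, 0.0027, 0],
    [-0.0096, 0.0027, 0],
    [-0.0096, 0.0027, 0],
    [-0.0096, 0.0027, 0],
    [-0.0096, 0.0027, 0],
    [-0.0096, 0.0027, 0],
    [0, 0, 0],
  ],
  dr=[
    [0, 0, 0],
    [0, 0, 0],
    [0, 0, 0],
    [0, 0, 0],
    [0, 0, 0],
    [0, 0, 0],
    [0, 0, 0],
    [0, 0, 0],
    [0, 0, 0],
    [0, 0, 0],
  ],
  jaw=[1, 1, 1, 1, 1, 1, 1, 1, 1, 1],
)

```text
clock: 4.0
ee_pos: [0.4912, 0.0031, 0.0167]
tool_rot: [0.134, 0.991, 0.0, 0.001]
contact_force: [0.6, -0.2, 0.8]
finger_gap: -0.0
grip_force: 0.0
```

```bash
cat >> h.py <<'E'
from scipy.optimize import least_squares
def see(conf=0.3,cam="top"):
    """timber rect (centre, theta deg: left end forward) from mask pixels projected on its top plane"""
    f=cams.grab_frame(cam); K=np.array(f["intrinsics"]);R=np.array(f["R"]);C=-R.T@np.array(f["t"]); out=None
    for m in cams.masks_of(cam,"timber"):
        v,u=np.nonzero(m["pixels"])
        if len(v)<150: continue
        D=np.stack([(u-K[0,2])/K[0,0],(v-K[1,2])/K[1,1],np.ones(len(u))],1)@R
        P=C+D*((.042-C[2])/D[:,2])[:,None]
        (c,s,a)=cv2.minAreaRect((P[:,:2]*1000).astype(np.float32))
        th=90-a if s[0]>s[1] else -a
        out=(np.round(c,1),np.round(s,1),round(th,2),round(m["confidence"],2)); print("timber",cam,*out)
    return f
def obs():
    o=ctrl.get_obs(); print("t",round(float(o["clock"]),2),"tcp",np.round(o["ee_pos"],4),"q",np.round(o["tool_rot"],3),"F",np.round(o["contact_force"],1),"j",np.round(o["joint_pos"],2)); return o
E
python3 - <<'E'
from h import *
obs(); f=see(); save(f,"top1.png"); see(cam="scene")
E
```

```text
t 4.0 tcp [0.4912 0.0031 0.0167] q [0.134 0.991 0.    0.001] F [ 0.6 -0.2  0.8] j [-0.15  0.56  1.86  0.    0.72 -1.45]
timber top [ 489.3 -206.8] [234.8  60.1] 12.78 0.62
timber scene [ 477.  -116.8] [393.8  91.6] 7.32 0.7
```

Call:
play_rows(
  slide=[
    [-0.0075, 0.002, 0],
    [-0.0075, 0.002, 0],
    [0, 0, 0],
    [0.0385, -0.0105, 0],
    [0, 0, -0.06],
    [0, 0, -0.06],
    [-0.011, -0.05, 0],
    [-0.011, -0.05, 0],
    [-0.011, -0.05, 0],
    [-0.011, -0.05, 0],
    [-0.011, -0.05, 0],
    [-0.011, -0.05, 0],
    [-0.011, -0.05, 0],
    [0, 0, 0],
  ],
  dr=[
    [0, 0, 0],
    [0, 0, 0],
    [0, 0, 0],
    [0, 0, 0],
    [0, 0, 0],
    [0, 0, 0],
    [0, 0, 0],
    [0, 0, 0],
    [0, 0, 0],
    [0, 0, 0],
    [0, 0, 0],
    [0, 0, 0],
    [0, 0, 0],
    [0, 0, 0],
  ],
  jaw=[1, 1, 1, 1, 1, 1, 1, 1, 1, 1, 1, 1, 1, 1],
)

```text
clock: 5.95
ee_pos: [0.4463, -0.3581, 0.1364]
tool_rot: [0.136, 0.991, -0.001, 0.0]
contact_force: [0.5, 1.0, -1.1]
finger_gap: 0.0003
grip_force: 0.0
```

Call:
play_rows(
  slide=[
    [0, 0, 0],
    [0, 0, 0],
    [0, 0, 0],
    [0, 0, 0],
    [0, 0, 0],
    [0, 0, 0],
    [0, 0, 0],
    [0, 0, 0],
    [0, 0, 0],
    [0, 0, 0],
  ],
  dr=[
    [0, 0, 10],
    [0, 0, 10],
    [0, 0, 10],
    [0, 0, 10],
    [0, 0, 10],
    [0, 0, 10],
    [0, 0, 10],
    [0, 0, 10],
    [0, 0, 10],
    [0, 0, 0],
  ],
  jaw=[1, 1, 1, 1, 1, 1, 1, 1, 1, 1],
)

```text
clock: 7.2
ee_pos: [0.447, -0.3536, 0.1367]
tool_rot: [0.795, 0.607, 0.0, -0.0]
contact_force: [0.4, -0.1, -0.2]
finger_gap: 0.0002
grip_force: 0.0
```

```bash
python3 - <<'E'
from h import *
obs(); f=see(); save(f,"top2.png"); see(cam="scene")
E
```

```text
t 7.2 tcp [ 0.447  -0.3536  0.1367] q [ 0.795  0.607  0.    -0.   ] F [ 0.4 -0.1 -0.2] j [-0.8   0.51  1.53  0.    1.11 -0.54]
timber top [ 504.9 -150.6] [347.6  59.4] 14.41 0.75
timber scene [ 491.3 -116.9] [391.9  94.9] 14.74 0.93
timber scene [479.7 357.8] [ 33.4 184.1] -28.32 0.47
```

View pics/top2.png

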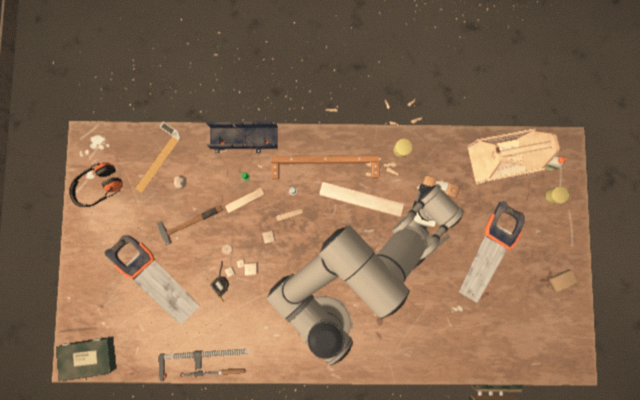

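The timber's left end is at about (185,322) and its right end at (210,405), so it sits at about 14.5°. It needs about 12 mm more clearance to the post, so I'll push the end face flush while turning it slightly.

Call:
play_rows(
  slide=[
    [0, 0.004, 0.06],
    [0, 0, 0.06],
    [0.014, 0, 0],
    [0.014, 0, 0],
    [0.01, -0.001, 0],
    [0.01, -0.001, 0],
    [0.01, -0.001, 0],
    [0.01, -0.001, 0],
    [0.01, -0.001, 0],
    [0.01, -0.001, 0],
    [0, 0, 0],
  ],
  dr=[
    [0, 0, 0],
    [0, 0, 0],
    [0, 0, 0],
    [0, 0, 0],
    [0, 0, 0.6],
    [0, 0, 0.6],
    [0, 0, 0.6],
    [0, 0, 0.6],
    [0, 0, 0.6],
    [0, 0, 0.6],
    [0, 0, 0],
  ],
  jaw=[0.9, 0.9, 0.9, 0.9, 0.9, 0.9, 0.9, 0.9, 0.9, 0.9, 0.9],
)

```text
clock: 8.78
ee_pos: [0.4698, -0.2681, 0.0162]
tool_rot: [0.814, 0.581, 0.0, -0.001]
contact_force: [-0.8, 0.1, -0.3]
finger_gap: 0.0093
grip_force: 0.0
```

```bash
cat >> h.py <<'E'
def tm(dog=(.542,.134)):
    f=cams.grab_frame("top"); K=np.array(f["intrinsics"]);R=np.array(f["R"]);C=-R.T@np.array(f["t"])
    best=cams.masks_of("top","timber")
    if not best: print("none"); return f
    m=best[0]; v,u=np.nonzero(m["pixels"])
    D=np.stack([(u-K[0,2])/K[0,0],(v-K[1,2])/K[1,1],np.ones(len(u))],1)@R
    P=(C+D*((.042-C[2])/D[:,2])[:,None])[:,:2]*1000
    (c,s,a)=cv2.minAreaRect(P.astype(np.float32)); th=90-a if s[0]>s[1] else -a
    t=np.radians(th); L=np.array([np.sin(t),np.cos(t)]); N=np.array([np.cos(t),-np.sin(t)])
    c=np.array(c)+1.5*N; pl=P@L
    d=(np.array(dog)*1000-c)@N
    print("centre",np.round(c,1),"size",np.round(s,1),"th",round(th,2),"conf",round(m["confidence"],2),
      "Lend",np.round(c+L*max(s)/2,1),"Rend",np.round(c-L*max(s)/2,1),"post-to-centreline",round(-d,1),"(flange needs 43)")
    return f
E
python3 - <<'E'
from h import *
obs(); f=tm(); save(f,"top3.png")
E
```

```text
t 8.78 tcp [ 0.4698 -0.2681  0.0162] q [ 0.814  0.581  0.    -0.001] F [-0.8  0.1 -0.3] j [-0.66  0.63  1.72  0.    0.8  -0.33]
centre [531.9 -82.6] size [321.5  62.7] th 18.02 conf 0.93 Lend [581.6  70.3] Rend [ 482.2 -235.4] post-to-centreline 57.4 (flange needs 43)
```

Call:
play_rows(
  slide=[
    [0.01, 0, 0],
    [0.01, 0, 0],
    [0.01, 0, 0],
    [0.01, 0, 0],
    [0.01, 0, 0],
    [0.01, 0, 0],
    [0.01, 0, 0],
    [0.01, 0, 0],
    [0.008, 0, 0],
    [0, 0, 0],
  ],
  dr=[
    [0, 0, 0],
    [0, 0, 0],
    [0, 0, 0],
    [0, 0, 0],
    [0, 0, 0],
    [0, 0, 0],
    [0, 0, 0],
    [0, 0, 0],
    [0, 0, 0],
    [0, 0, 0],
  ],
  jaw=[0.9, 0.9, 0.9, 0.9, 0.9, 0.9, 0.9, 0.9, 0.9, 0.9],
)

```text
clock: 10.12
ee_pos: [0.4988, -0.1857, 0.0168]
tool_rot: [0.814, 0.581, 0.0, -0.0]
contact_force: [0.4, 0.1, 0.0]
finger_gap: 0.0091
grip_force: 0.0
```

```bash
python3 - <<'E'
from h import *
obs(); f=tm(); cv2.imwrite("pics/c4.png",cv2.resize(f["img"][130:250,230:430,::-1],None,fx=4,fy=4,interpolation=cv2.INTER_CUBIC))
E
```

```text
t 10.12 tcp [ 0.4988 -0.1857  0.0168] q [ 0.814  0.581  0.    -0.   ] F [0.4 0.1 0. ] j [-0.5   0.61  1.74  0.    0.78 -0.17]
centre [565.7   6.8] size [302.9  58.9] th 18.02 conf 0.81 Lend [612.6 150.8] Rend [ 518.9 -137.2] post-to-centreline 61.9 (flange needs 43)
```

View pics/c4.png

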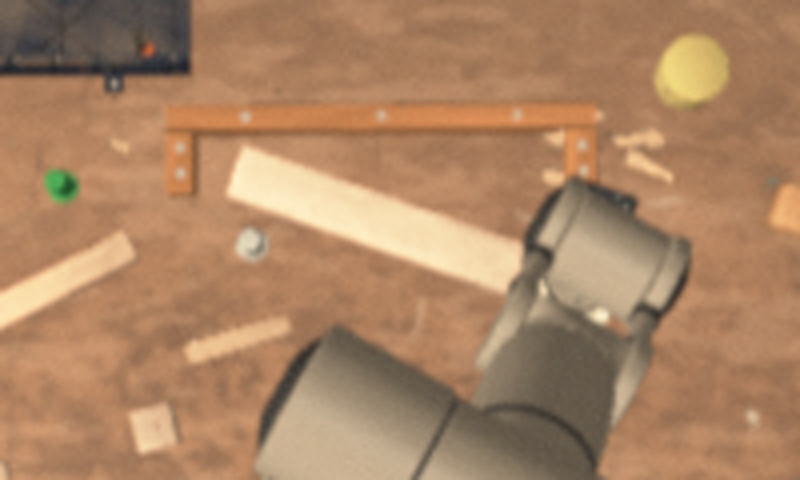

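The left end is now behind the post: its corners are at about (245,150) and (230,195) and the post is at (252,243). The left block's inner face is at column 193. I'll push a further 18 mm, then go round to the front face with the fingers open for the swing.

Call:
play_rows(
  slide=[
    [0.009, 0, 0],
    [0.009, 0, 0],
    [0, 0, 0],
    [-0.04, 0, 0],
    [0, 0, -0.06],
    [0, 0, -0.06],
    [0, 0, 0],
  ],
  dr=[
    [0, 0, 0],
    [0, 0, 0],
    [0, 0, 0],
    [0, 0, 0],
    [0, 0, 0],
    [0, 0, 0],
    [0, 0, 0],
  ],
  jaw=[0.9, 0.9, 0.9, 0.9, 0.9, 0.9, 0.9],
)

```text
clock: 11.1
ee_pos: [0.4939, -0.2085, 0.1413]
tool_rot: [0.814, 0.581, 0.002, 0.004]
contact_force: [0.4, 0.7, -0.3]
finger_gap: 0.009
grip_force: 0.0
```

Call:
play_rows(
  slide=[
    [0, 0, 0],
    [0, 0, 0],
    [0, 0, 0],
    [0, 0, 0],
    [0, 0, 0],
    [0, 0, 0],
    [0, 0, 0],
    [0, 0, 0],
    [0, 0, 0],
    [0, 0, 0],
    [0.015, 0.0405, 0],
    [0.015, 0.0405, 0],
    [0.015, 0.0405, 0],
    [0.015, 0.0405, 0],
    [0, 0, 0],
  ],
  dr=[
    [0, 0, -10],
    [0, 0, -10],
    [0, 0, -10],
    [0, 0, -10],
    [0, 0, -10],
    [0, 0, -10],
    [0, 0, -10],
    [0, 0, -10],
    [0, 0, -10],
    [0, 0, 0],
    [0, 0, 0],
    [0, 0, 0],
    [0, 0, 0],
    [0, 0, 0],
    [0, 0, 0],
  ],
  jaw=[0, 0, 0, 0, 0, 0, 0, 0, 0, 0, 0, 0, 0, 0, 0],
)

```text
clock: 12.98
ee_pos: [0.4867, -0.0319, 0.1362]
tool_rot: [0.165, 0.986, 0.0, -0.001]
contact_force: [0.0, -0.1, 0.2]
finger_gap: 0.0915
grip_force: 0.0
```

```bash
python3 - <<'E'
from h import *
obs(); f=tm(); see(cam="scene"); cv2.imwrite("pics/c5.png",cv2.resize(f["img"][130:250,230:430,::-1],None,fx=4,fy=4,interpolation=cv2.INTER_CUBIC))
E
```

```text
t 12.97 tcp [ 0.4867 -0.0319  0.1362] q [ 0.165  0.986  0.    -0.001] F [ 0.  -0.1  0.2] j [-0.22  0.37  1.75  0.    1.02 -1.46]
centre [565.4   3.5] size [342.9  55. ] th 18.02 conf 0.61 Lend [618.4 166.6] Rend [ 512.3 -159.5] post-to-centreline 62.6 (flange needs 43)
timber scene [546.  30.] [377.7 103.7] 19.27 0.89
```

View pics/c5.png

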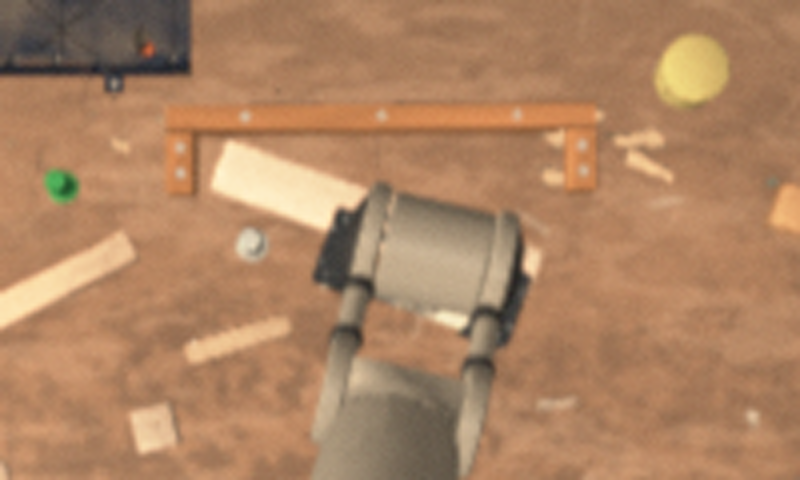

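Call:
play_rows(
  slide=[
    [0, 0, 0.06],
    [0, 0, 0.06],
    [-0.0125, 0, 0],
    [-0.0125, 0, 0],
    [-0.0061, -0.0009, 0],
    [-0.0061, -0.0009, 0],
    [-0.0061, -0.0009, 0],
    [-0.0061, -0.0009, 0],
    [-0.0061, -0.0009, 0],
    [-0.0061, -0.0009, 0],
    [0, 0, 0],
  ],
  dr=[
    [0, 0, 0],
    [0, 0, 0],
    [0, 0, 0],
    [0, 0, 0],
    [0, 0, -1.5],
    [0, 0, -1.5],
    [0, 0, -1.5],
    [0, 0, -1.5],
    [0, 0, -1.5],
    [0, 0, -1.5],
    [0, 0, 0],
  ],
  jaw=[0, 0, 0, 0, 0, 0, 0, 0, 0, 0, 0],
)

```text
clock: 14.55
ee_pos: [0.5458, -0.0577, 0.0166]
tool_rot: [0.087, 0.996, -0.0, 0.001]
contact_force: [-0.6, -0.4, 0.1]
finger_gap: 0.0914
grip_force: 0.0
```

```bash
python3 - <<'E'
from h import *
obs(); f=tm(); see(cam="scene"); cv2.imwrite("pics/c6.png",cv2.resize(f["img"][130:250,230:430,::-1],None,fx=4,fy=4,interpolation=cv2.INTER_CUBIC))
E
```

```text
t 14.55 tcp [ 0.5458 -0.0577  0.0166] q [ 0.087  0.996 -0.     0.001] F [-0.6 -0.4  0.1] j [-0.25  0.64  1.7   0.    0.81 -1.64]
centre [591.   -1.8] size [341.3  61.8] th 11.31 conf 0.58 Lend [624.5 165.5] Rend [ 557.5 -169.2] post-to-centreline 74.7 (flange needs 43)
timber scene [580.7  52.7] [319.2  95.9] 9.52 0.98
```

View pics/c6.png

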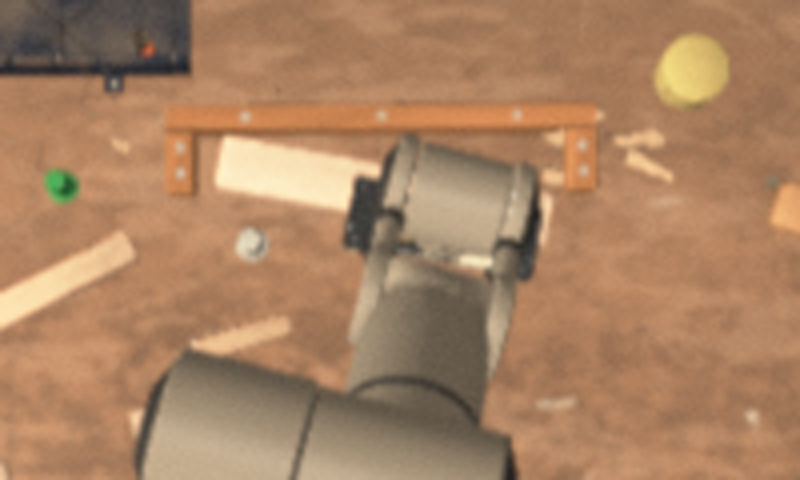

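Call:
play_rows(
  slide=[
    [-0.0061, -0.0009, 0],
    [-0.0061, -0.0009, 0],
    [-0.0061, -0.0009, 0],
    [-0.0061, -0.0009, 0],
    [-0.0061, -0.0009, 0],
    [-0.0061, -0.0009, 0],
    [-0.0061, -0.0009, 0],
    [0, 0, 0],
    [0.02, 0, 0],
    [0, 0, -0.04],
    [0, 0.03, 0],
    [0, 0.03, 0],
    [0, 0, 0.04],
    [0, 0, 0],
  ],
  dr=[
    [0, 0, -1.5],
    [0, 0, -1.5],
    [0, 0, -1.5],
    [0, 0, -1.5],
    [0, 0, -1.5],
    [0, 0, -1.5],
    [0, 0, -1.5],
    [0, 0, 0],
    [0, 0, 0],
    [0, 0, 0],
    [0, 0, 0],
    [0, 0, 0],
    [0, 0, 0],
    [0, 0, 0],
  ],
  jaw=[0, 0, 0, 0, 0, 0, 0, 0, 0, 0, 0, 0, 0, 0],
)

```text
clock: 16.5
ee_pos: [0.5643, -0.0073, 0.0148]
tool_rot: [-0.005, 1.0, 0.0, -0.002]
contact_force: [-0.3, -0.4, 0.8]
finger_gap: 0.0915
grip_force: 0.0
```

```bash
python3 - <<'E'
from h import *
obs(); f=tm(); see(cam="scene"); cv2.imwrite("pics/c7.png",cv2.resize(f["img"][130:250,230:430,::-1],None,fx=4,fy=4,interpolation=cv2.INTER_CUBIC))
E
```

```text
t 16.5 tcp [ 0.5643 -0.0073  0.0148] q [-0.005  1.     0.    -0.002] F [-0.3 -0.4  0.8] j [-0.15  0.66  1.65  0.    0.84 -1.73]
centre [624.8  -4.8] size [ 58.2 346.6] th -0.59 conf 0.87 Lend [623.  168.5] Rend [ 626.6 -178.1] post-to-centreline 81.4 (flange needs 43)
timber scene [605.1  64.9] [ 81.8 299.7] -0.45 0.85
```

View pics/c7.png

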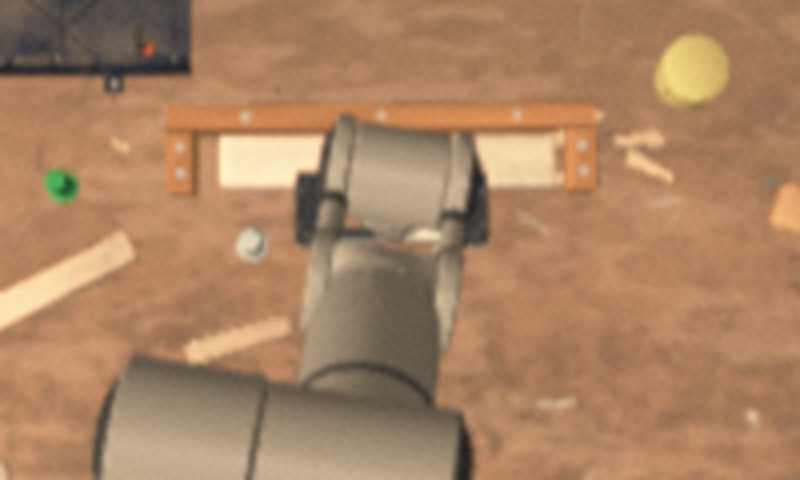

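Call:
play_rows(
  slide=[
    [-0.008, 0, 0],
    [-0.008, 0, 0],
    [-0.004, 0, 0],
    [-0.004, 0, 0],
    [-0.004, 0, 0],
    [-0.003, 0, 0],
    [-0.003, 0, 0],
    [0, 0, 0],
  ],
  dr=[
    [0, 0, -0.4],
    [0, 0, 0],
    [0, 0, 0],
    [0, 0, 0],
    [0, 0, 0],
    [0, 0, 0],
    [0, 0, 0],
    [0, 0, 0],
  ],
  jaw=[0, 0, 0, 0, 0, 0, 0, 0],
)

```text
clock: 17.7
ee_pos: [0.5942, -0.0075, 0.0165]
tool_rot: [-0.009, 1.0, 0.0, -0.007]
contact_force: [-23.0, -3.6, 17.4]
finger_gap: 0.0916
grip_force: 11.8
```

Call:
play_rows(
  slide=[
    [0.015, 0, 0],
    [0.03, 0, 0],
    [0, 0, -0.06],
    [0.03, 0, -0.06],
    [0.05, 0, 0],
    [0.02, -0.05, 0],
    [0, -0.05, 0],
    [0, -0.05, 0],
    [0, -0.05, 0],
    [0, -0.05, 0],
    [0, -0.05, 0],
    [0, 0, 0],
  ],
  dr=[
    [0, 0, 0],
    [0, 0, 0],
    [0, 0, 0],
    [0, 0, 0],
    [0, 0, 0],
    [0, 0, 0],
    [0, 0, 0],
    [0, 0, 0],
    [0, 0, 0],
    [0, 0, 0],
    [0, 0, 0],
    [0, 0, 0],
  ],
  jaw=[0, 0, 0, 0, 0, 0, 0, 0, 0, 0, 0, 0],
)

```text
clock: 19.2
ee_pos: [0.4623, -0.3134, 0.1324]
tool_rot: [-0.006, 1.0, -0.001, 0.001]
contact_force: [0.8, 1.1, -0.3]
finger_gap: 0.092
grip_force: 0.0
```

```bash
python3 - <<'E'
from h import *
obs(); f=tm(); P,v,u=pts(f,cams.masks_of("top","timber")[0]["pixels"]); print(rect(P,.03,.06))
for q in ["dog","short_bar","cube","tin","stick","mallet"]:
    m=cams.masks_of("top",q)
    if m:
        P,v,u=pts(f,m[0]["pixels"]); h=np.percentile(P[:,2],95); print(q,rect(P,h-.012,h+.006))
g=cams.grab_frame("scene")
a=cv2.resize(f["img"][135:210,260:400,::-1],(790,423),interpolation=cv2.INTER_CUBIC)
cv2.imwrite("pics/c8.png",a); cv2.imwrite("pics/s8.png",cv2.resize(g["img"][160:260,230:390,::-1],(800,500),interpolation=cv2.INTER_CUBIC))
E
```

```text
t 19.2 tcp [ 0.4623 -0.3134  0.1324] q [-0.006  1.    -0.001  0.001] F [ 0.8  1.1 -0.3] j [-0.73  0.49  1.57 -0.    1.08 -2.32]
centre [630.8  -6.5] size [342.9  61.7] th 0.67 conf 0.56 Lend [632.8 165. ] Rend [ 628.8 -177.9] post-to-centreline 90.4 (flange needs 43)
(array([633.7,  -6.6]), array([ 55.9, 343.3]), 0.75, 1073)
dog (array([538.9, 132.5]), array([17.3, 20.2]), 47.4, 23)
short_bar (array([498.9, 329.9]), array([ 32.2, 165.1]), 28.37, 267)
tin (array([ 721.8, -322.4]), array([63.9, 66.6]), 45.28, 190)
stick (array([395.4, 545.6]), array([ 93.6, 267.6]), 16.69, 366)
mallet (array([395.1, 546.8]), array([ 93.6, 270.1]), 16.69, 358)
```

View pics/c8.png

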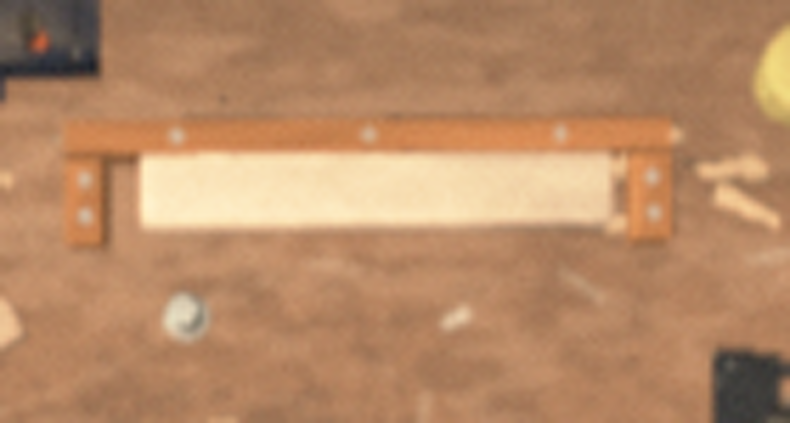

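View pics/s8.png

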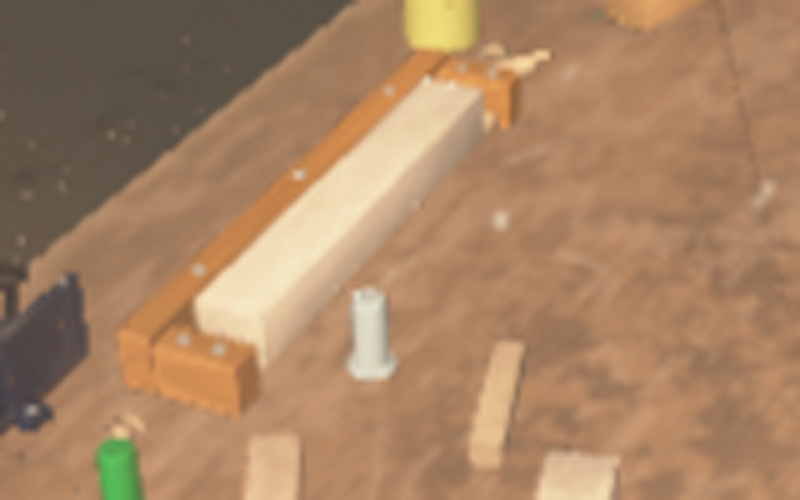

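The top view shows the timber's back edge along the rail (row 150) between the blocks (columns 103 and 628), with the post in front at (185,315). The oblique view shows it lying flat. The short bar and tin measure within a couple of mm of where they began, and the stick and hammer look unmoved in the pictures. I'm handing in.

```bash
python3 -c "
from rig import ctrl
print(ctrl.sign_off())"
```

```text
the job is handed in; nothing more can be done
None
```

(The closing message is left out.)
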